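Clear the cupboard door's swing and shut it

TASK

The small cupboard's door has been left open, and one of the three things near it (the salt pig, the glass jar or the lidded tub) stands where the door has to swing. First, with the door still wide open, move that one thing to the middle of the cork trivet and stand it upright there; then push the door fully shut without slamming it. Leave the other two things and everything else where they are, and tip nothing over.

Things in the scene. Friction and masses are not known exactly. Their poses are not given: they have to be found in the camera images.
- cupboard: small open-fronted plywood cupboard, fixed, 160 deep (x) x 300 wide (y) x 200 high; origin at the centre of its underside; its own -x axis points out of the front, which lies 80 from the origin. It faces roughly to the robot. A white magnetic catch is seen under its top board
- cup_door (a joint): angle (rad) of the white door, hinged on the cupboard's +y side: 0 = fully shut, grows as it opens, 1.57 = square to the front, stop at 1.9. It stays where left; the catch does not pull: push it home (1 N). Panel 15 thick, 285 wide, from 8 to 192 above the shelf. A steel knob (24 diameter) stands 26 out of the outer face, 255 from the hinge, 153 above the shelf
- door_hinge (a point): point on the door's vertical hinge axis at the height of the door's top edge (z = 192); it is fixed in the cupboard's frame at x = -80, y = +145. The point's axes turn with the door: -y runs along the panel to the free edge, -x points out of the outer face (the face to push), which lies 17 from the axis
- door_edge (a point): top corner of the door's free edge, on the outer face, 285 from the hinge; turns with the door
- trivet: square cork trivet 170 x 170 x 6 thick, fixed on the shelf, empty at the start; origin at the centre of its underside
- pig: round white ceramic salt pig, 94 diameter at the belly, with a mouth spout towards its own -x (reaching 63 from its axis); a plain round knob on top, 26 diameter, from 80 to 118 above its underside, is its grip. About 0.45 kg. Origin at the centre of its underside, z up
- jar: round glass jar with a steel cap, 64 diameter, 115 high, about 0.35 kg; origin at the centre of its underside, z up
- tub: clear plastic food tub with a white snap lid, 100 long (x) x 62 wide (y, over the lid; body 58) x 76 high, lid the top 12; about 0.3 kg; grip it across its y. Origin at the centre of its underside, z up
- spatula: bystander: spatula lying on the shelf, 260 long along its x; origin under its middle
- mug: bystander: white mug, 80 diameter, 90 high; origin at the centre of its underside
Things that resemble listed ones, but are neither listed nor needed, are in the scene too. What is shaped like the tub but pink or turquoise is not meant.

How it is judged:
By the outcome, as a careful person would: the job done as asked, in the order asked, and still so for the second after the job is handed in, with the robot touching nothing.
It also fails if it takes over 64 s, if anything falls off the work surface, if the arm or the gripper's body presses on something with over 40 N, if the wrist force passes 120 N, or if a joint passes its speed limit or range.

ROBOT

A 6-joint arm with a two-finger parallel gripper is mounted at the origin on the work surface. World frame = base frame: x ahead of the robot, y to its left, z up, the work surface at z = 0. Lengths are in mm, angles in rad, forces in N, time in s.
With the tool pointing down it reaches from about 325 to 900 mm from the base axis. Payload 6.1 kg.
Tool frame: the origin (TCP) lies midway between the tips of the shut fingers; the grasp point (between the pads) lies r.hold_point_z behind it (r.hold_point_z is the distance from the TCP to the grasp point, in mm); z points along the fingers, y is the line along which they close (so a half turn about z gives the same grasp; the last joint's range is limited). The gripper opens to 85 mm and grips with 20 to 120 N. Pads are 22 mm wide; open, the fingers measure 114 mm over their backs; the gripper's body (76 mm by 85 mm) begins 54 mm behind the grasp point. The pads swing forward as they close: fully open they stand 13 mm farther back than shut.
Start: joints at [-0.126, 0.22, 1.526, -0, 1.395, -0.126], TCP at [624.993, -0.003, 231.3] pointing down, gripper open.
Joint ranges: [-2.98, 2.98], [-0.91, 2.08], [0.09, 2.57], [-1.24, 4.39], [0.2, 2.65], [-2.68, 2.68]. Speed limits (rad/s): [2.57, 2.57, 3.01, 3.14, 3.14, 3.14].

INTERFACE

Orientations are given as a rotation vector (axis times angle).
In Python, from plant import r gives the robot as it stands. The module is installed in compiled form; this text tells all that it offers.
- The arm moves only by the tool play_rows, never from a script. Its argument "series" is a list of rows, each a list of 3 entries, a list of its own where there are three numbers: the shift along the tool's x, y, z in m, then the turn about the tool's z in degrees, then the closure, from 0 (fully open) to 1 (shut). A call has 1 to 12 rows; each row is the pose to reach, as a shift and turn from the pose commanded when the call began, along the tool's axes at that moment; what a row does not reach only later rows make up. A row lasts 1/10 s, in which the tool goes at most 50 mm and 8.59 degrees, less where a joint would pass 70% of its speed; a pose out of reach is approached as far as the arm can. A call with a gripper value outside its range is refused whole. The fingers move at their own pace and stop on an object; the grip force is fixed at half the most. Time passes only in rows, so rows that repeat a pose let the fingers close. It gives the time, the measured TCP pose, the force, the opening and the grip force at its end, in the units of the state.
- r.read_state(): the state, without advancing time (a new reading comes with each control period).
- r.get_image(name): name is "scene" or "side" or "wrist"; returns a dict with "frame" (384x512x3 uint8, blue, green, red), "mtx" (3x3 intrinsics, pixels), "D" ([k1, k2, p1, p2, k3] as OpenCV has them; the pictures are not rectified), "pose" (4x4, takes a point from camera to world coordinates). Camera axes: x right, y up, looking along -z (the intrinsics and any distortion apply to the point x, -y, -z); pixel columns grow to the right and rows downward; lengths in mm; the calibration is good to about 2 mm. A picture is of the moment at which its call begins. There is no depth.
- r.close_job(): hands the job in; it is judged then, once.
The state is a dict: "t": time; "joint_positions": joint angles; "qvel": joint speeds; "joint_torque": joint torques, N m; "tool_pos": TCP position; "tcp_rot": TCP orientation; "wrist_force": force on the tool from outside, world axes, zero at the start; "moment": the same for the moment, N m; "gripper_width": finger opening in mm; "grip_force": force on a finger pad.
Only numpy, scipy, OpenCV 4.12 (cv2) and the standard library are available. Lean on these libraries where they do the work, as an engineer would, in place of code of your own. Each camera call takes 0.05 s, during which the arm holds its last target. There are 200 camera calls.

## Working session

There is one attempt and no reset: what is moved stays moved. The work goes in short steps, Python scripts to look and compute and a tool call to move; the robot and the scene stay as the last step left them, time stands still between calls to the robot, and variables do not carry over. Pictures are saved under pics/ and viewed, at most 13 in all, crops included, and the job is handed in when it is done.

Besides the shell and the picture viewer there is one more tool, called after "Request:" in YAML: its name, and indented under it one key for each argument. play_rows: Moves the arm, as the interface text tells. Its arguments: {"type":"object","properties":{"series":{"type":"array","items":{"type":"array"}}},"required":["series"]}

```bash
mkdir -p pics; python3 - <<'E'
from plant import r
import cv2,numpy as np
for n in("scene","side"):
    d=r.get_image(n);cv2.imwrite(f"pics/{n}0.png",d["frame"]);print(n,np.round(d["mtx"],1).tolist(),d["D"],np.round(d["pose"],3).tolist())
print(r.read_state(),r.hold_point_z)
E
```

```text
scene [[434.1, 0.0, 250.6], [0.0, 434.1, 191.7], [0.0, 0.0, 1.0]] [-0.1178827  0.         0.         0.         0.       ] [[0.522, -0.718, 0.461, 1182.072], [0.853, 0.429, -0.297, -373.242], [0.015, 0.548, 0.836, 1315.948], [0.0, 0.0, 0.0, 1.0]]
side [[493.2, 0.0, 267.3], [0.0, 493.2, 184.3], [0.0, 0.0, 1.0]] [-0.15970006  0.          0.          0.          0.        ] [[0.802, 0.434, -0.411, -54.457], [-0.598, 0.58, -0.553, -753.433], [-0.002, 0.689, 0.725, 1116.088], [0.0, 0.0, 0.0, 1.0]]
{'t': 0.1, 'joint_positions': array([-1.26072120e-01,  2.21127579e-01,  1.52750729e+00,  2.32923438e-05,
        1.39468916e+00, -1.26133133e-01]), 'qvel': array([ 0.00069797, -0.00076199, -0.00378405,  0.00024041,  0.00035111,
        0.00059285]), 'joint_torque': array([ 6.93603797e-04, -4.98243856e+01, -3.90546799e+01, -2.32586735e-04,
        5.66593517e-03, -2.12633734e-05]), 'tool_pos': array([6.24457627e+02, 9.00584988e-02, 2.30315224e+02]), 'tcp_rot': array([-2.22040036e+00, -2.22052673e+00,  1.63675110e-03]), 'wrist_force': array([ 0.19265608,  0.33271997, -0.92189738]), 'moment': array([0.01310265, 0.00063483, 0.00155196]), 'grip_force': 0.0, 'gripper_width': 85.74382946002208} 18.700000000000003
```

View pics/scene0.png

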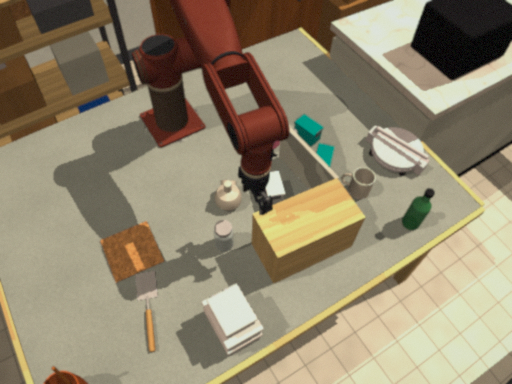

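View pics/side0.png

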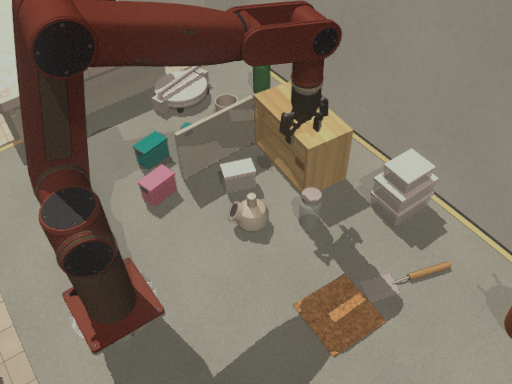

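The scene view shows the cupboard top at about (307,215), pig (228,195), jar (223,232), trivet (132,250), and the tub behind the gripper at (275,185). The side view shows the door from (180,135) to (255,100), tub (238,175), pig (252,212), jar (311,203), trivet (338,312), and pink/turquoise decoys at (158,185) and (152,150). Next I'll enlarge the area of interest.

```bash
cat > h.py <<'E'
import numpy as np,cv2
from plant import r
def ray(d,uv):
    u=cv2.undistortPoints(np.array([[uv]],float),d["mtx"],np.array(d["D"]))[0,0]
    P=d["pose"];return P[:3,3],P[:3,:3]@np.array([u[0],-u[1],-1.])
def onz(d,uv,z):
    o,v=ray(d,uv);return (o+v*(z-o[2])/v[2])
def tri(d1,p1,d2,p2):
    A=np.zeros((3,3));b=np.zeros(3);R=[ray(d1,p1),ray(d2,p2)]
    for o,v in R:
        v=v/np.linalg.norm(v);M=np.eye(3)-np.outer(v,v);A+=M;b+=M@o
    return np.linalg.solve(A,b)
def proj(d,p):
    P=d["pose"];c=P[:3,:3].T@(np.array(p,float)-P[:3,3])
    return cv2.projectPoints(np.array([[c[0],-c[1],-c[2]]]),np.zeros(3),np.zeros(3),d["mtx"],np.array(d["D"]))[0].ravel()
E
python3 - <<'E'
import cv2
s=cv2.imread("pics/side0.png")[70:260,125:365]
cv2.imwrite("pics/side_c.png",cv2.resize(s,None,fx=3.3,fy=3.1,interpolation=cv2.INTER_CUBIC)[:600,:800])
s=cv2.imread("pics/scene0.png")[110:290,90:370]
cv2.imwrite("pics/scene_c.png",cv2.resize(s,None,fx=2.8,fy=2.8,interpolation=cv2.INTER_CUBIC))
E
```

```text
(no output)
```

View pics/side_c.png

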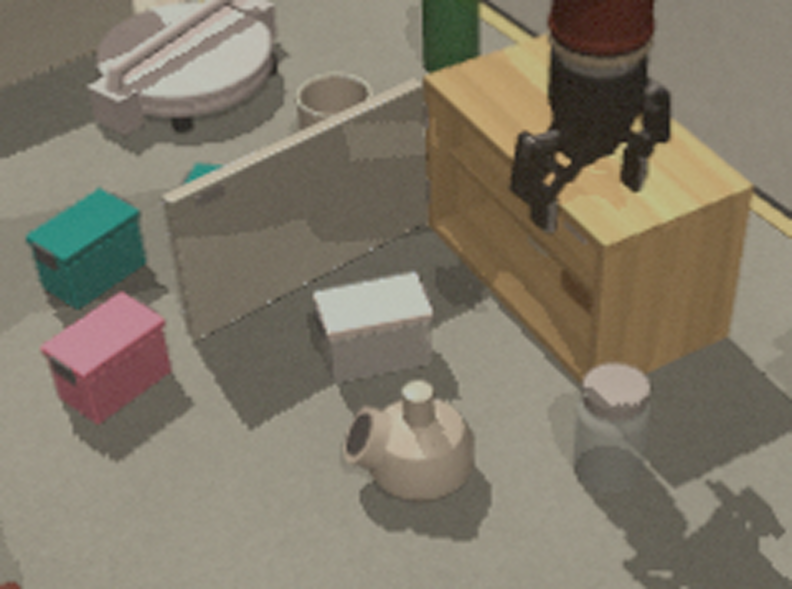

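View pics/scene_c.png

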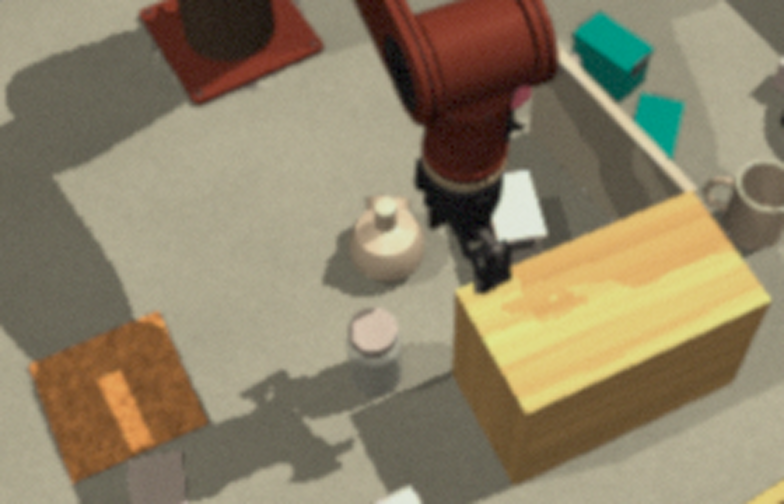

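The side crop shows the candidates. Tub: white lid at crop (373,303). Pig: knob at (419,387). Jar: cap at (616,380). Lookalikes: pink (105,345) and turquoise (88,235) and (200,172). Now measuring.

```bash
python3 - <<'E'
from h import *
np.set_printoptions(precision=1,suppress=True)
S=r.get_image("side");C=r.get_image("scene")
s=lambda x,y:(125+x/3.3-.35,70+y/3.1-.35)
c=lambda x,y:(90+x/2.8-.3,110+y/2.8-.3)
# cupboard top corners: scene
cb=[onz(C,c(*p),200)for p in[(457,290),(688,195),(768,298),(527,411)]];print("cup scene",np.array(cb)[:,:2])
cs=[onz(S,s(*p),200)for p in[(607,244),(425,77),(750,187)]];print("cup side",np.array(cs)[:,:2])
print("door edge side",onz(S,s(165,200),192),"bot",onz(S,s(197,338),8))
t=np.array([onz(S,s(*p),76)for p in[(313,291),(413,275),(433,313),(332,334)]]);print("tub",t[:,:2],t.mean(0),[np.linalg.norm(t[i]-t[i-1])for i in range(4)])
print("tub scene corners",onz(C,c(529,171),76),onz(C,c(546,235),76))
print("pig",tri(S,s(419,387),C,c(384,205)),onz(S,s(419,384),118),onz(C,c(384,203),118))
print("jar",onz(S,s(617,379),115),onz(C,c(374,330),115))
m=[onz(C,c(*p),6)for p in[(30,366),(160,314),(208,422),(75,480)]];print("triv",np.array(m)[:,:2],np.mean(m,0))
hs=cv2.cvtColor(S["frame"],cv2.COLOR_BGR2HSV);k=cv2.inRange(hs,(3,110,40),(20,255,255));k[:260]=0;k[:,:285]=0;k[:,395:]=0
ct=max(cv2.findContours(k,0,1)[0],key=cv2.contourArea);b=cv2.boxPoints(cv2.minAreaRect(ct));
ap=cv2.approxPolyDP(cv2.convexHull(ct),8,True)[:,0];print(ap,np.array([onz(S,p,6)for p in ap])[:,:2])
E
```

```text
cup scene [[635.7 -10.9]
 [664.4 277.7]
 [816.4 269.8]
 [791.9 -24.5]]
cup side [[637.7 -12.5]
 [661.2 282.1]
 [789.3 -26.8]]
door edge side [374.4 272.6 192. ] bot [378.9 268.8   8. ]
tub [[470.8 197.6]
 [557.6 160.9]
 [541.3 106.5]
 [452.4 137.7]] [505.5 150.7  76. ] [np.float64(62.63049724110727), np.float64(94.28899378887014), np.float64(56.759209240963415), np.float64(94.27732256149123)]
tub scene corners [473.7 198.6  76. ] [564.7 163.2  76. ]
pig [452.4   1.7 120.7] [455.9   6.5 118. ] [448.2   4.1 118. ]
jar [593.6 -85.7 115. ] [590.5 -90.4 115. ]
triv [[ 366.6 -448.2]
 [ 381.6 -281.2]
 [ 543.7 -292.5]
 [ 531.4 -456.6]] [ 455.8 -369.6    6. ]
[[345 275]
 [385 321]
 [332 355]
 [293 305]] [[ 541.2 -297.2]
 [ 528.4 -460.4]
 [ 363.2 -446.9]
 [ 374.1 -284.2]]
```

The door's hinge is at about (663,278). The tub lies 150–255 mm from it, inside the 285 mm sweep. The pig (≥299 mm) and jar (≥340 mm) are clear of it. So I move the tub: centre (508,151), long axis about -21°. First I'll go above it.

Request:
play_rows:
  series:
    - [[0.015, -0.012, 0], -6, 0]
    - [[0.035, -0.027, 0], -14, 0]
    - [[0.055, -0.043, 0], -22, 0]
    - [[0.075, -0.058, 0], -30, 0]
    - [[0.095, -0.074, 0], -38, 0]
    - [[0.113, -0.088, 0], -46, 0]
    - [[0.13, -0.1, 0], -54, 0]
    - [[0.143, -0.11, 0], -62, 0]
    - [[0.151, -0.117, 0], -69, 0]
    - [[0.151, -0.117, 0], -69, 0]
    - [[0.151, -0.117, 0], -69, 0]

```text
t: 1.3
tool_pos: [508.1, 150.9, 231.3]
tcp_rot: [0.577, 3.088, -0.0]
wrist_force: [-0.1, -0.8, 0.5]
gripper_width: 85.4
grip_force: 0.0
```

```bash
python3 - <<'E'
from h import *
np.set_printoptions(precision=3,suppress=True)
s=r.read_state();print(s["t"],s["tool_pos"],cv2.Rodrigues(s["tcp_rot"])[0],s["joint_positions"])
for n in("wrist","side"):
    d=r.get_image(n);cv2.imwrite(f"pics/{n}1.png",d["frame"])
    if n=="wrist":
        for p in[(508,151,76)]+[tuple(np.array([508,151,76])+a*50*np.array([.934,-.358,0])+b*31*np.array([.358,.934,0]))for a in(1,-1)for b in(1,-1)]:print(proj(d,p))
E
```

```text
1.3 [508.09  150.912 231.315] [[-0.933  0.361  0.   ]
 [ 0.361  0.933 -0.   ]
 [-0.    -0.    -1.   ]] [ 0.14  -0.007  1.773 -0.     1.376 -1.061]
[260.133 174.697]
[288.495 219.004]
[232.14  219.221]
[290.616 126.247]
[229.258 126.497]
```

View pics/wrist1.png

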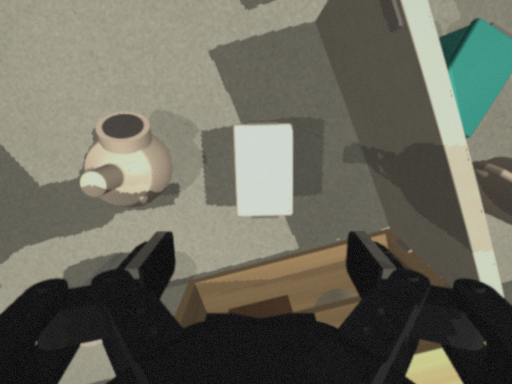

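The wrist view shows the white-lidded tub at (263,169), aligned with the fingers. It is about 3 mm toward +x and +y of the tool. Pig at (128,165), door on the right. The choice is confirmed, so I descend and grip.

Request:
play_rows:
  series:
    - [[0.003, 0.003, 0.02], 0, 0]
    - [[0.003, 0.003, 0.055], 0, 0]
    - [[0.003, 0.003, 0.095], 0, 0]
    - [[0.003, 0.003, 0.13], 0, 0]
    - [[0.003, 0.003, 0.16], 0, 0]
    - [[0.003, 0.003, 0.185], 0, 0]
    - [[0.003, 0.003, 0.2], 0, 0]
    - [[0.003, 0.003, 0.208], 0, 0]
    - [[0.003, 0.003, 0.208], 0, 0.3]
    - [[0.003, 0.003, 0.208], 0, 0.5]
    - [[0.003, 0.003, 0.208], 0, 0.7]
    - [[0.003, 0.003, 0.208], 0, 1]

```text
t: 2.6
tool_pos: [507.4, 155.0, 24.7]
tcp_rot: [0.572, 3.087, 0.001]
wrist_force: [-0.4, -0.4, 3.5]
gripper_width: 60.2
grip_force: 60.6
```

Request:
play_rows:
  series:
    - [[0, 0, 0], 0, 1]
    - [[0, 0, 0], 0, 1]
    - [[0, 0, 0], 0, 1]
    - [[0, 0, -0.005], 0, 1]
    - [[0, 0, -0.015], 0, 1]
    - [[0, 0, -0.03], 0, 1]
    - [[0, 0, -0.03], 0, 1]

```text
t: 3.3
tool_pos: [508.2, 155.2, 56.0]
tcp_rot: [0.572, 3.085, 0.002]
wrist_force: [0.8, -0.6, -3.1]
gripper_width: 60.7
grip_force: 62.1
```

Request:
play_rows:
  series:
    - [[0, 0, -0.01], 0, 1]
    - [[0, 0, -0.03], 0, 1]
    - [[0, 0, -0.055], 0, 1]
    - [[0, 0, -0.08], 0, 1]
    - [[0, 0, -0.105], 0, 1]
    - [[0, 0, -0.125], 0, 1]
    - [[0, 0, -0.135], 0, 1]
    - [[0, 0, -0.135], 0, 1]

```text
t: 4.1
tool_pos: [507.2, 155.0, 190.0]
tcp_rot: [0.572, 3.086, 0.002]
wrist_force: [-0.1, -0.5, -5.5]
gripper_width: 60.7
grip_force: 62.3
```

Request:
play_rows:
  series:
    - [[-0.003, -0.01, 0], 0, 1]
    - [[-0.008, -0.03, 0], 0, 1]
    - [[-0.015, -0.055, 0], 0, 1]
    - [[-0.023, -0.085, 0], 0, 1]
    - [[-0.031, -0.115, 0], 0, 1]
    - [[-0.04, -0.145, 0], 0, 1]
    - [[-0.048, -0.175, 0], 0, 1]
    - [[-0.056, -0.205, 0], 0, 1]
    - [[-0.063, -0.23, 0], 0, 1]
    - [[-0.068, -0.247, 0], 0, 1]
    - [[-0.07, -0.255, 0], 0, 1]
    - [[-0.07, -0.255, 0], 0, 1]

```text
t: 5.3
tool_pos: [479.2, -109.1, 187.0]
tcp_rot: [-0.575, -3.086, -0.001]
wrist_force: [-0.3, 0.1, -3.3]
gripper_width: 60.7
grip_force: 62.5
```

Request:
play_rows:
  series:
    - [[-0.003, -0.01, 0], 0, 1]
    - [[-0.008, -0.03, 0], 0, 1]
    - [[-0.015, -0.055, 0], 0, 1]
    - [[-0.023, -0.085, 0], 0, 1]
    - [[-0.031, -0.115, 0], 0, 1]
    - [[-0.04, -0.145, 0], 0, 1]
    - [[-0.048, -0.175, 0], 0, 1]
    - [[-0.056, -0.205, 0], 0, 1]
    - [[-0.063, -0.23, 0], 0, 1]
    - [[-0.068, -0.247, 0], 0, 1]
    - [[-0.07, -0.255, 0], 0, 1]
    - [[-0.07, -0.255, 0], 0, 1]

```text
t: 6.5
tool_pos: [454.1, -371.6, 188.0]
tcp_rot: [-0.573, -3.088, -0.001]
wrist_force: [0.4, 0.1, -3.2]
gripper_width: 60.3
grip_force: 62.6
```

```bash
python3 - <<'E'
from h import *
d=r.get_image("side");C=r.get_image("scene")
a=d["frame"][150:384,230:490];b=C["frame"][190:384,60:260]
cv2.imwrite("pics/p2.png",np.hstack([cv2.resize(a,(400,360)),cv2.resize(b,(371,360))]))
# trivet re-measure by colour, scene
for D,x0,x1,y0,y1 in((C,95,170,215,285),(d,285,395,260,360)):
    hs=cv2.cvtColor(D["frame"],cv2.COLOR_BGR2HSV);k=cv2.inRange(hs,(3,110,40),(20,255,255));m=np.zeros_like(k);m[y0:y1,x0:x1]=k[y0:y1,x0:x1]
    ct=max(cv2.findContours(m,0,1)[0],key=cv2.contourArea);ap=cv2.approxPolyDP(cv2.convexHull(ct),7,True)[:,0]
    w=np.array([onz(D,p,6)for p in ap.astype(float)])[:,:2];print(w.round(),w.mean(0))
print(r.read_state()["tool_pos"])
E
```

```text
[[ 381. -284.]
 [ 541. -295.]
 [ 529. -461.]
 [ 366. -446.]] [ 454.02641372 -371.29027   ]
[[ 537. -345.]
 [ 528. -460.]
 [ 363. -447.]
 [ 376. -286.]
 [ 480. -290.]] [ 456.95723663 -365.52141333]
[ 454.36636029 -370.30085195  188.01890763]
```

View pics/p2.png

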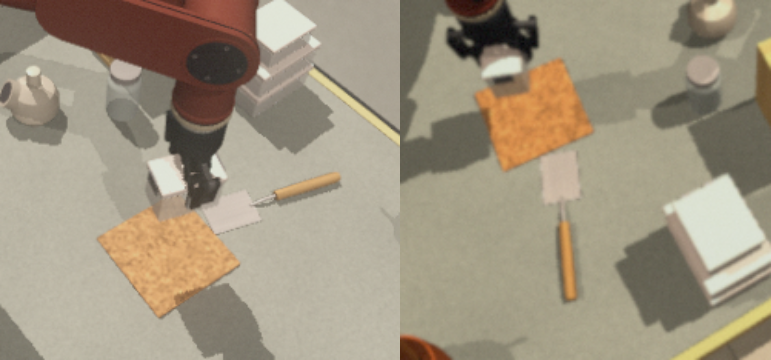

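The tub is held upright over the trivet; the trivet is empty at left (168,262) and right (533,115). Lowering it.

Request:
play_rows:
  series:
    - [[0, 0, 0.01], 0, 1]
    - [[0, 0, 0.03], 0, 1]
    - [[0, 0, 0.055], 0, 1]
    - [[0, 0, 0.08], 0, 1]
    - [[0, 0, 0.105], 0, 1]
    - [[0, 0, 0.125], 0, 1]
    - [[0, 0, 0.138], 0, 1]
    - [[0, 0, 0.146], 0, 1]
    - [[0, 0, 0.151], 0, 1]
    - [[0, 0, 0.154], 0, 1]
    - [[0, 0, 0.156], 0, 1]
    - [[0, 0, 0.156], 0, 1]

```text
t: 7.8
tool_pos: [454.5, -371.7, 32.8]
tcp_rot: [0.572, 3.088, -0.001]
wrist_force: [0.1, -0.0, -3.1]
gripper_width: 60.6
grip_force: 62.6
```

Request:
play_rows:
  series:
    - [[0, 0, 0.001], 0, 1]
    - [[0, 0, 0.002], 0, 1]
    - [[0, 0, 0.002], 0, 1]
    - [[0, 0, 0.002], 0, 1]

```text
t: 8.2
tool_pos: [454.4, -371.8, 30.7]
tcp_rot: [0.573, 3.088, -0.001]
wrist_force: [0.3, -0.4, -2.3]
gripper_width: 60.3
grip_force: 62.2
```

Request:
play_rows:
  series:
    - [[0, 0, 0.001], 0, 1]
    - [[0, 0, 0.001], 0, 1]
    - [[0, 0, 0.001], 0, 1]

```text
t: 8.5
tool_pos: [454.4, -371.8, 30.6]
tcp_rot: [0.572, 3.089, -0.001]
wrist_force: [-3.8, 1.9, 6.7]
gripper_width: 60.3
grip_force: 61.7
```

Request:
play_rows:
  series:
    - [[0, 0, 0], 0, 0.3]
    - [[0, 0, 0], 0, 0.15]
    - [[0, 0, 0], 0, 0]
    - [[0, 0, 0], 0, 0]
    - [[0, 0, 0], 0, 0]
    - [[0, 0, -0.01], 0, 0]
    - [[0, 0, -0.03], 0, 0]
    - [[0, 0, -0.06], 0, 0]
    - [[0, 0, -0.1], 0, 0]
    - [[0, 0, -0.14], 0, 0]
    - [[0, 0, -0.18], 0, 0]
    - [[0, 0, -0.2], 0, 0]

```text
t: 9.7
tool_pos: [455.5, -372.7, 234.9]
tcp_rot: [0.571, 3.084, -0.006]
wrist_force: [0.7, -1.1, -0.0]
gripper_width: 85.6
grip_force: 0.0
```

```bash
python3 - <<'E'
from h import *
np.set_printoptions(precision=1,suppress=True)
W=r.get_image("wrist");S=r.get_image("side");cv2.imwrite("pics/w3.png",W["frame"])
cv2.imwrite("pics/p3.png",np.hstack([W["frame"][:, :400],cv2.resize(S["frame"][60:260,120:330],(400,384))]))
hs=cv2.cvtColor(W["frame"],cv2.COLOR_BGR2HSV);k=cv2.inRange(hs,(0,0,150),(180,60,255))
for ct in cv2.findContours(k,0,1)[0]:
    if cv2.contourArea(ct)>1500:
        q=cv2.minAreaRect(ct);print(q,onz(W,q[0],76))
k=cv2.inRange(hs,(3,110,40),(22,255,255));ct=max(cv2.findContours(k,0,1)[0],key=cv2.contourArea);q=cv2.minAreaRect(ct);print("triv",q,onz(W,q[0],6))
E
```

```text
((261.5926818847656, 170.48622131347656), (90.32441711425781, 57.93782424926758), 88.66777801513672) [ 453.1 -370.5   76. ]
triv ((263.0029296875, 155.25906372070312), (129.1868133544922, 135.39659118652344), 72.25532531738281) [ 449.  -366.8    6. ]
```

View pics/p3.png

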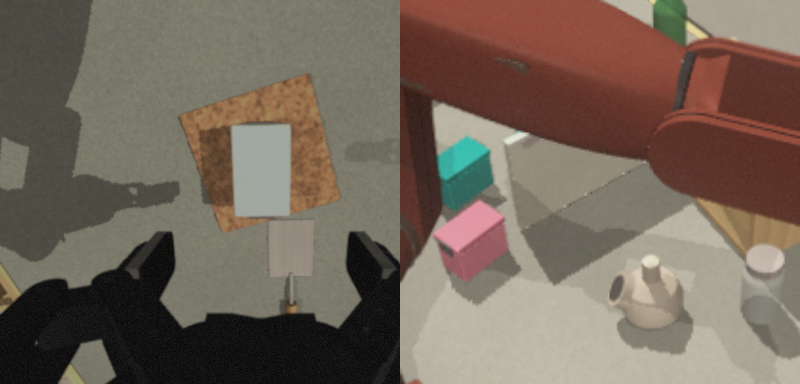

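The tub stands upright at (453,-370), within about 3 mm of the trivet's centre; at left (262,170) its lid is centred on the cork. The door is still open at right (510,190), untouched. Next I go over to the outer side of the door with the fingers shut.

Request:
play_rows:
  series:
    - [[0.004, 0.01, -0.01], 0, 0.3]
    - [[0.012, 0.032, -0.02], 0, 1]
    - [[0.022, 0.06, -0.03], 0, 1]
    - [[0.034, 0.092, -0.03], 0, 1]
    - [[0.047, 0.126, -0.03], 0, 1]
    - [[0.06, 0.162, -0.03], 0, 1]
    - [[0.074, 0.198, -0.03], 0, 1]
    - [[0.088, 0.235, -0.03], 0, 1]
    - [[0.1, 0.268, -0.03], 0, 1]
    - [[0.111, 0.298, -0.03], 0, 1]
    - [[0.12, 0.322, -0.03], 0, 1]
    - [[0.127, 0.34, -0.03], 0, 1]

```text
t: 11.0
tool_pos: [455.9, -6.1, 257.8]
tcp_rot: [-0.57, -3.086, -0.001]
wrist_force: [-0.2, -0.5, 0.5]
gripper_width: 0.1
grip_force: 0.0
```

Request:
play_rows:
  series:
    - [[0.007, 0.018, 0], 5, 1]
    - [[0.018, 0.048, 0], 11, 1]
    - [[0.03, 0.08, 0], 17, 1]
    - [[0.042, 0.113, 0], 23, 1]
    - [[0.055, 0.147, 0], 29, 1]
    - [[0.068, 0.181, 0], 35, 1]
    - [[0.081, 0.216, 0], 41, 1]
    - [[0.093, 0.249, 0], 47, 1]
    - [[0.105, 0.28, 0], 53, 1]
    - [[0.115, 0.307, 0], 59, 1]
    - [[0.123, 0.328, 0], 64, 1]
    - [[0.127, 0.34, 0], 68, 1]

```text
t: 12.2
tool_pos: [458.7, 356.0, 257.4]
tcp_rot: [-2.202, -2.238, 0.006]
wrist_force: [-0.3, 0.6, 0.2]
gripper_width: -0.2
grip_force: 0.0
```

```bash
python3 - <<'E'
from h import *
np.set_printoptions(precision=3,suppress=True)
s=r.read_state();print(s["tool_pos"],cv2.Rodrigues(s["tcp_rot"])[0],s["joint_positions"])
W=r.get_image("wrist");S=r.get_image("side")
cv2.imwrite("pics/p4.png",np.hstack([cv2.resize(W["frame"],(400,300)),cv2.resize(S["frame"][40:280,100:360],(400,300))]))
E
```

```text
[458.677 356.005 257.356] [[-0.016  1.    -0.004]
 [ 1.     0.016 -0.001]
 [-0.001 -0.004 -1.   ]] [0.524 0.102 1.611 0.001 1.433 0.508]
```

View pics/p4.png

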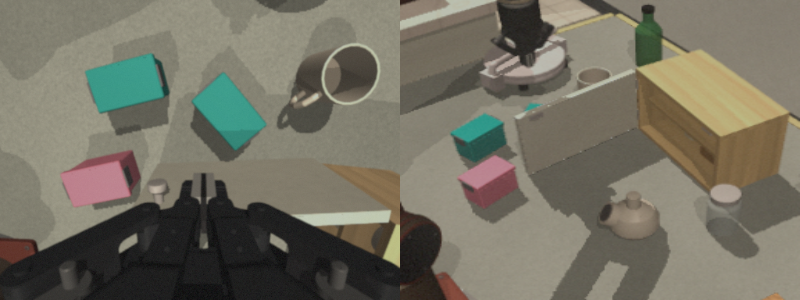

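Left shows the shut fingers at (203,185) over the door's outer side, with the knob at (157,188). Right shows the gripper beyond the door and everything else standing. Now I descend and compute the push arc.

Request:
play_rows:
  series:
    - [[0, 0, 0.01], 0, 1]
    - [[0, 0, 0.03], 0, 1]
    - [[0, 0, 0.055], 0, 1]
    - [[0, 0, 0.08], 0, 1]
    - [[0, 0, 0.1], 0, 1]
    - [[0, 0, 0.11], 0, 1]
    - [[0, 0, 0.112], 0, 1]

```text
t: 13.0
tool_pos: [459.6, 353.0, 145.2]
tcp_rot: [-2.201, -2.24, 0.006]
wrist_force: [-0.7, 0.4, -0.5]
gripper_width: 0.1
grip_force: 0.0
```

```bash
cat > arc.py <<'E'
from h import *
H=np.array([663.,278.5]);B=np.deg2rad(-95.2)
def pose(th,d=28,s=200):
    a=B-th;u=np.array([np.cos(a),np.sin(a)]);n=np.array([u[1],-u[0]])
    return H+s*u+d*n, a-np.pi/2   # position, world angle of tool x
def chunk(p0,a0,ths,d=28):
    ex=np.array([np.cos(a0),np.sin(a0)]);ey=np.array([ex[1],-ex[0]])
    out=[]
    for th in ths:
        p,a=pose(th,d);q=p-p0;t=np.degrees((a0-a+np.pi)%(2*np.pi)-np.pi)
        out.append([[round(q@ex/1000,4),round(q@ey/1000,4),0],round(t,1),1])
    return out
E
python3 - <<'E'
from arc import *
s=r.read_state();R=cv2.Rodrigues(s["tcp_rot"])[0];p0=s["tool_pos"][:2];a0=np.arctan2(R[1,0],R[0,0]);print(s["tool_pos"],np.degrees(a0))
print(chunk(p0,a0,[1.46],32))
def prof(n):x=np.linspace(0,1,n+1)[1:];return .5*x+.5*(3*x**2-2*x**3)
for a,b in((1.46,1.0),(1.0,.5),(.5,.12),(.12,.03)):
    pa,aa=pose(a);print(a,b,chunk(pa,aa,a+(b-a)*prof(12)))
E
```

```text
[459.60612332 353.00660493 145.19066553] 90.99806425595169
[[[np.float64(-0.0466), np.float64(0.002), 0], np.float64(-0.2), 1]]
1.46 1.0 [[[np.float64(-0.0047), np.float64(-0.0006), 0], np.float64(-1.4), 1], [[np.float64(-0.0111), np.float64(-0.0012), 0], np.float64(-3.2), 1], [[np.float64(-0.0188), np.float64(-0.0017), 0], np.float64(-5.4), 1], [[np.float64(-0.0274), np.float64(-0.0019), 0], np.float64(-7.8), 1], [[np.float64(-0.0367), np.float64(-0.0018), 0], np.float64(-10.4), 1], [[np.float64(-0.0463), np.float64(-0.0011), 0], np.float64(-13.2), 1], [[np.float64(-0.0559), np.float64(-0.0), 0], np.float64(-15.9), 1], [[np.float64(-0.0651), np.float64(0.0015), 0], np.float64(-18.5), 1], [[np.float64(-0.0735), np.float64(0.0033), 0], np.float64(-21.0), 1], [[np.float64(-0.081), np.float64(0.0051), 0], np.float64(-23.2), 1], [[np.float64(-0.0871), np.float64(0.0069), 0], np.float64(-25.0), 1], [[np.float64(-0.0917), np.float64(0.0084), 0], np.float64(-26.4), 1]]
1.0 0.5 [[[np.float64(-0.0052), np.float64(-0.0007), 0], np.float64(-1.5), 1], [[np.float64(-0.0121), np.float64(-0.0013), 
[... 1729 characters left out ...]
, [[np.float64(-0.0037), np.float64(-0.0005), 0], np.float64(-1.0), 1], [[np.float64(-0.0053), np.float64(-0.0007), 0], np.float64(-1.5), 1], [[np.float64(-0.0072), np.float64(-0.0009), 0], np.float64(-2.0), 1], [[np.float64(-0.009), np.float64(-0.0011), 0], np.float64(-2.6), 1], [[np.float64(-0.0109), np.float64(-0.0012), 0], np.float64(-3.1), 1], [[np.float64(-0.0127), np.float64(-0.0014), 0], np.float64(-3.6), 1], [[np.float64(-0.0144), np.float64(-0.0015), 0], np.float64(-4.1), 1], [[np.float64(-0.0159), np.float64(-0.0016), 0], np.float64(-4.5), 1], [[np.float64(-0.0172), np.float64(-0.0017), 0], np.float64(-4.9), 1], [[np.float64(-0.0181), np.float64(-0.0017), 0], np.float64(-5.2), 1]]
```

Request:
play_rows:
  series:
    - [[-0.008, 0, 0], 0, 1]
    - [[-0.02, 0.001, 0], 0, 1]
    - [[-0.032, 0.001, 0], 0, 1]
    - [[-0.04, 0.002, 0], 0, 1]
    - [[-0.045, 0.002, 0], 0, 1]
    - [[-0.049, 0.002, 0], 0, 1]
    - [[-0.051, 0.002, 0], 0, 1]

```text
t: 13.7
tool_pos: [463.8, 303.1, 147.4]
tcp_rot: [2.202, 2.24, 0.0]
wrist_force: [0.7, 0.1, 0.4]
gripper_width: -0.2
grip_force: 0.0
```

Request:
play_rows:
  series:
    - [[-0.005, -0.001, 0], -1.4, 1]
    - [[-0.011, -0.001, 0], -3.2, 1]
    - [[-0.019, -0.002, 0], -5.4, 1]
    - [[-0.027, -0.002, 0], -7.8, 1]
    - [[-0.037, -0.002, 0], -10.4, 1]
    - [[-0.046, -0.001, 0], -13.2, 1]
    - [[-0.056, 0, 0], -15.9, 1]
    - [[-0.065, 0.002, 0], -18.5, 1]
    - [[-0.074, 0.003, 0], -21, 1]
    - [[-0.081, 0.005, 0], -23.2, 1]
    - [[-0.087, 0.007, 0], -25, 1]
    - [[-0.092, 0.008, 0], -26.4, 1]

```text
t: 14.9
tool_pos: [473.3, 211.7, 147.3]
tcp_rot: [-1.63, -2.685, -0.0]
wrist_force: [0.2, 1.8, -0.0]
gripper_width: -0.1
grip_force: 0.0
```

```bash
python3 - <<'E'
from arc import *
s=r.read_state();R=cv2.Rodrigues(s["tcp_rot"])[0];print(s["tool_pos"],np.degrees(np.arctan2(R[1,0],R[0,0])),pose(1.0),np.round(s["wrist_force"],1))
S=r.get_image("side");C=r.get_image("scene")
cv2.imwrite("pics/p5.png",np.hstack([cv2.resize(C["frame"][80:300,170:400],(400,383)),cv2.resize(S["frame"][40:280,120:370],(400,383))]))
E
```

```text
[473.32579481 211.65739244 147.30818228] 117.48342338304656 (array([472.67384584, 210.97256081]), np.float64(-4.232349774693498)) [ 0.2  1.8 -0. ]
```

View pics/p5.png

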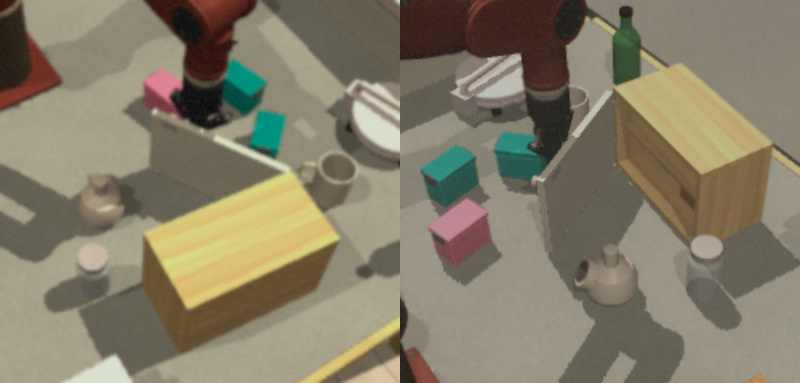

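The door follows the fingers (edge at right (543,180)), and the pig and jar are untouched. Carrying on.

Request:
play_rows:
  series:
    - [[-0.005, -0.001, 0], -1.5, 1]
    - [[-0.012, -0.001, 0], -3.4, 1]
    - [[-0.02, -0.002, 0], -5.8, 1]
    - [[-0.03, -0.002, 0], -8.5, 1]
    - [[-0.04, -0.002, 0], -11.4, 1]
    - [[-0.05, -0.001, 0], -14.3, 1]
    - [[-0.061, 0.001, 0], -17.3, 1]
    - [[-0.071, 0.003, 0], -20.2, 1]
    - [[-0.08, 0.005, 0], -22.8, 1]
    - [[-0.088, 0.007, 0], -25.2, 1]
    - [[-0.094, 0.009, 0], -27.2, 1]
    - [[-0.099, 0.011, 0], -28.6, 1]

```text
t: 16.2
tool_pos: [528.6, 129.0, 147.2]
tcp_rot: [-0.917, -3.004, -0.0]
wrist_force: [-1.0, 0.7, 0.1]
gripper_width: 0.0
grip_force: 0.0
```

Request:
play_rows:
  series:
    - [[-0.004, -0.001, 0], -1.1, 1]
    - [[-0.009, -0.001, 0], -2.6, 1]
    - [[-0.016, -0.002, 0], -4.4, 1]
    - [[-0.023, -0.002, 0], -6.5, 1]
    - [[-0.03, -0.002, 0], -8.6, 1]
    - [[-0.038, -0.002, 0], -10.9, 1]
    - [[-0.046, -0.001, 0], -13.1, 1]
    - [[-0.054, 0, 0], -15.3, 1]
    - [[-0.061, 0.001, 0], -17.3, 1]
    - [[-0.067, 0.002, 0], -19.2, 1]
    - [[-0.072, 0.003, 0], -20.7, 1]
    - [[-0.076, 0.004, 0], -21.8, 1]

```text
t: 17.4
tool_pos: [593.9, 89.7, 147.1]
tcp_rot: [-0.332, -3.124, -0.0]
wrist_force: [-0.4, 0.2, -0.4]
gripper_width: 0.2
grip_force: 0.0
```

```bash
python3 - <<'E'
from arc import *
s=r.read_state();R=cv2.Rodrigues(s["tcp_rot"])[0];p0=s["tool_pos"][:2];a0=np.arctan2(R[1,0],R[0,0]);print(s["tool_pos"],np.degrees(a0),np.round(s["wrist_force"],1),pose(.12)[0])
print([[float(y)for y in x[0][:2]]+[float(x[1])] for x in chunk(p0,a0,[.09,.06,.03,.015,0,-.015])])
E
```

```text
[593.91947403  89.70625051 147.1175801 ] 167.86530669824717 [-0.4  0.2 -0.4] [593.77949588  88.78304817]
[[-0.0061, -0.0017, -1.8], [-0.0121, -0.0022, -3.5], [-0.0181, -0.0026, -5.2], [-0.0212, -0.0027, -6.1], [-0.0242, -0.0028, -6.9], [-0.0272, -0.0029, -7.8]]
```

Request:
play_rows:
  series:
    - [[-0.002, -0.001, 0], -0.6, 1]
    - [[-0.004, -0.001, 0], -1.2, 1]
    - [[-0.006, -0.002, 0], -1.8, 1]
    - [[-0.008, -0.002, 0], -2.4, 1]
    - [[-0.01, -0.002, 0], -3, 1]
    - [[-0.012, -0.002, 0], -3.5, 1]
    - [[-0.014, -0.002, 0], -4, 1]
    - [[-0.0155, -0.002, 0], -4.5, 1]
    - [[-0.017, -0.002, 0], -5, 1]
    - [[-0.018, -0.002, 0], -5.4, 1]
    - [[-0.019, -0.003, 0], -5.7, 1]
    - [[-0.02, -0.003, 0], -6, 1]

```text
t: 18.6
tool_pos: [612.3, 82.5, 147.2]
tcp_rot: [-0.169, -3.136, -0.0]
wrist_force: [-5.5, 0.5, 2.3]
gripper_width: -0.1
grip_force: 0.0
```

Request:
play_rows:
  series:
    - [[-0.0005, 0, 0], -0.3, 1]
    - [[-0.001, 0, 0], -0.6, 1]
    - [[-0.0015, 0, 0], -0.9, 1]
    - [[-0.002, 0, 0], -0.9, 1]
    - [[-0.002, 0, 0], -0.9, 1]

```text
t: 19.1
tool_pos: [612.3, 82.4, 147.1]
tcp_rot: [-0.144, -3.133, 0.0]
wrist_force: [-12.4, -0.3, 6.6]
gripper_width: 0.2
grip_force: 0.0
```

The door is stopped and carrying 12 N. I'll back off gently, lift and look.

Request:
play_rows:
  series:
    - [[0.001, 0, 0], 0, 1]
    - [[0.003, 0, 0], 0, 1]
    - [[0.01, 0, 0], 0, 1]
    - [[0.03, 0, 0], 0, 1]
    - [[0.06, 0, 0], 0, 1]
    - [[0.08, 0, -0.01], 0, 1]
    - [[0.09, 0, -0.04], 0, 1]
    - [[0.1, 0, -0.08], 0, 1]
    - [[0.1, 0.0, -0.11], 0, 1]
    - [[0.1, 0.0, -0.13], 0, 1]

```text
t: 20.1
tool_pos: [515.8, 91.6, 280.6]
tcp_rot: [0.145, 3.133, 0.001]
wrist_force: [0.7, 0.7, 0.3]
gripper_width: 0.2
grip_force: 0.0
```

```bash
python3 - <<'E'
from arc import *
S=r.get_image("side");C=r.get_image("scene")
cv2.imwrite("pics/p6.png",np.hstack([cv2.resize(C["frame"][120:280,200:380],(420,373),interpolation=2),cv2.resize(S["frame"][70:230,190:350],(373,373),interpolation=2)]))
E
```

```text
(no output)
```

View pics/p6.png

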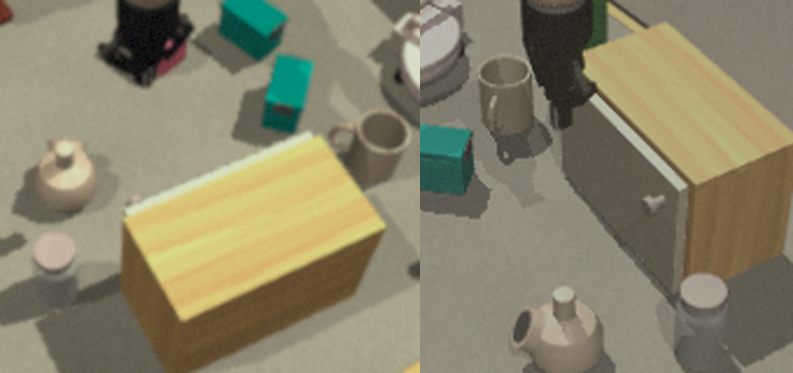

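The door looks shut. I'll check numerically, comparing its top outer edge with the cupboard's front line at both ends.

```bash
python3 - <<'E'
from arc import *
np.set_printoptions(precision=1,suppress=True)
S=r.get_image("side");C=r.get_image("scene")
f=cv2.cvtColor(C["frame"],cv2.COLOR_BGR2HSV)
wood=cv2.inRange(f,(14,90,120),(35,255,255));white=cv2.inRange(f,(0,0,120),(180,70,255))
ex=np.array([np.cos(-.0905),np.sin(-.0905)]);ey=np.array([-ex[1],ex[0]]);O=np.array([649.8,134.])
def front(D,s,z):  # sample along cupboard -x line at lateral s, print HSV profile
    h=cv2.cvtColor(D["frame"],cv2.COLOR_BGR2HSV);o=[]
    for x in range(-36,13,4):
        q=O+ex*x+ey*s;u=proj(D,(q[0],q[1],z));c=cv2.getRectSubPix(D["frame"],(1,1),tuple(map(float,u)))[0,0]
        o.append(int(c.max())-int(c.min()) if 0 else f"{x}:{c[0]}/{c[2]}")
    print(s,*o)
for D,n in((C,"scene"),(S,"side")):
    print(n)
    for s in(-130,-100,-60,0,60,100,125):front(D,s,192)
E
cat > zoom.py <<'E'
import cv2
from plant import r
f=r.get_image("scene")["frame"][165:225,245:345];cv2.imwrite("pics/p7.png",cv2.resize(f,(800,480),interpolation=cv2.INTER_NEAREST))
E
python3 zoom.py
```

```text
scene
-130 -36:139/170 -32:138/169 -28:130/159 -24:114/140 -20:132/154 -16:173/197 -12:189/215 -8:177/216 -4:141/218 0:121/219 4:116/217 8:117/220 12:116/219
-100 -36:137/166 -32:137/166 -28:137/165 -24:137/164 -20:158/183 -16:186/211 -12:191/217 -8:174/218 -4:139/218 0:121/217 4:117/217 8:117/219 12:117/219
-60 -36:137/165 -32:135/163 -28:138/166 -24:141/171 -20:159/186 -16:183/209 -12:188/216 -8:172/216 -4:139/216 0:120/217 4:118/218 8:117/217 12:119/218
0 -36:140/170 -32:143/171 -28:139/169 -24:143/173 -20:159/187 -16:181/209 -12:189/216 -8:175/216 -4:142/217 0:126/218 4:120/215 8:119/217 12:116/216
60 -36:114/139 -32:130/157 -28:136/165 -24:142/168 -20:152/177 -16:180/205 -12:184/212 -8:168/215 -4:140/216 0:129/219 4:125/216 8:123/218 12:119/218
100 -36:84/101 -32:81/98 -28:85/103 -24:111/128 -20:158/175 -16:186/207 -12:186/214 -8:167/216 -4:141/218 0:129/219 4:127/218 8:126/219 12:122/218
125 -36:63/12 -32:66/19 -28:70/44 -24:102/105 -20:151/170 -16:182/207 -12:184/216 -8:164/216 -4:140/217 0:130/218 4:129/218 8:126/218 12:122/218
side
-130 -36:77/98 -32:75/95 -28:77/98 -24:78/9
[... 217 characters left out ...]
4 8:117/182 12:116/184
-60 -36:74/94 -32:75/96 -28:76/96 -24:78/97 -20:126/139 -16:166/183 -12:165/183 -8:164/181 -4:99/126 0:61/108 4:101/158 8:121/184 12:117/184
0 -36:75/94 -32:75/93 -28:74/95 -24:79/98 -20:130/147 -16:166/183 -12:165/182 -8:161/177 -4:85/116 0:64/108 4:102/158 8:123/184 12:119/184
60 -36:70/88 -32:67/84 -28:71/89 -24:80/99 -20:126/148 -16:165/183 -12:165/183 -8:166/179 -4:75/111 0:60/105 4:104/162 8:121/182 12:122/183
100 -36:37/44 -32:33/42 -28:47/59 -24:54/64 -20:44/53 -16:43/53 -12:53/64 -8:61/73 -4:62/75 0:65/91 4:92/140 8:107/161 12:121/182
125 -36:32/41 -32:34/44 -28:30/41 -24:31/42 -20:24/37 -16:34/43 -12:32/42 -8:37/47 -4:58/71 0:62/76 4:64/83 8:89/134 12:122/182
```

View pics/p7.png

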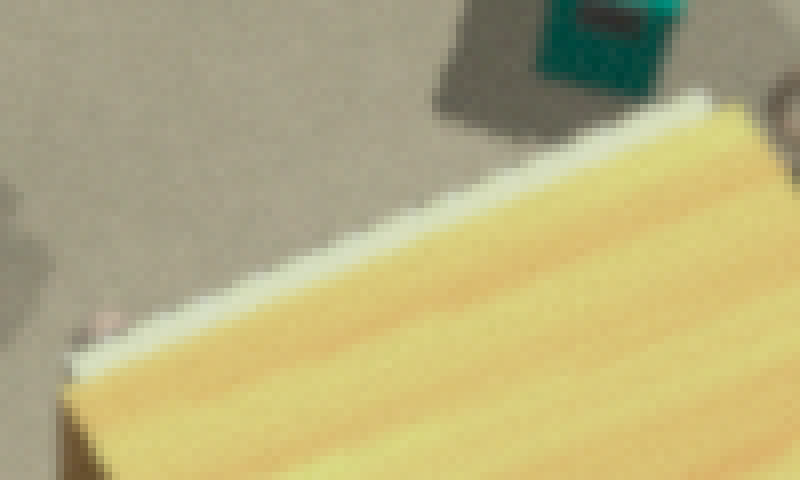

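The white strip runs parallel to the front from (75,365) to (710,100), with the same offset at both ends (within about 1 mm in both views). The door is fully shut.

```bash
python3 -c "
from plant import r
print(r.close_job())"
```

```text
the job is handed in; nothing more can be done
None
```

The tub was in the door's way; it now stands upright within about 3 mm of the trivet's centre, the door is pushed gently shut, the jar and pig were not touched, and the job is handed in.

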